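# Hang the second tray bracket on the slotted rack

## Task

The tray rack on the sorting table has two slotted uprights, but only one carries a bracket. Take the loose bracket from its wooden rest, hook both its claws into the two top slots of the empty upright, and press it down until the catch snaps and it is locked fully home; then let go. Do not force it, and leave the brush, tape, caliper and loose sherd around it where they lie.

Things in the scene. Friction and masses are not known exactly. Their poses are not given: they have to be found in the camera images.
- bracket_grip (a point): Where to hold the loose bracket (white steel, 0.25 kg): centre of its level arm, a bar 20 mm wide (y) and 32 mm high reaching 170 mm from the rear face towards -x, lip at its end. x points to the rear (the way the claws point), y across, z up. The point is 40 mm before the rear face, 16 mm under the arm's top. Nothing is below the arm here: the rest's block begins 22 mm nearer the lip.
- bracket_heel (a point): On the loose bracket's rear face, 40 mm in +x and 46 mm below bracket_grip, same axes. The face belongs to a spine 100 mm high, level with the arm on top, its foot 38 mm below this point. Two claws 7 mm wide stand out of it: tongue 8 mm high, 10 mm long, tip turned 6 mm down. Undersides of the tongues 28 mm below and 28 mm above this point.
- post: The empty upright, fixed: grey channel 40 mm wide, 218 mm high, with a slotted aluminium strip on its front. Origin on the strip's front face, centre line, at the top of the base bar; x points into the upright, z up. Slots 11 mm wide, 37 high, 4 deep; lower edges nominally at z 58, 114, 170 mm, but the hand-set strip stands up to 9 mm higher or lower, not measured. Claws belong in the top two.
- post_enter (a point): Point fixed to post, same axes, at x -40, y 0, z 205.5 mm: where bracket_grip is when the rear face touches the strip with the claws through the slots, nominally mid-way in their height. Coming straight along x at this height the claws (10 mm long) enter wherever the strip stands.
- post_home (a point): Point fixed to post, same axes, at x -40, y 0, z 188 mm: where bracket_grip is nominally when fully home, tongues resting on the slots' lower edges. The true home is up to 9 mm higher or lower, so 8.5 to 26.5 mm straight below post_enter: go down by feel. Home is hard steel: pressing on there beyond about 25 N (60 N summed over all contacts with the upright) counts as forcing.
- catch (a joint): Travel (m) of the round-nosed spring catch between the empty upright's two top slots, pushed into the upright. 0: out, 6 mm proud of the strip, as when nothing is there. Bracket hooked, its face at the strip: 0.003 to 0.005 (pushes back 5 N). Sliding down it rides to 0.0055; pressing takes about 8 to 13 N, bracket held level; 1 to 3 mm above home it snaps to 0 into the bracket's notch: locked.
- post_used: The other upright of the rack, the same, with a like bracket already locked in its two top slots. Fixed, parallel to the empty one, 210 mm to its left or right. Origin and axes as post.
- rest: Wooden rest, fixed: foot 110 x 80 x 18 mm with a block 84 (x) x 50 (y) x 76 mm high; origin under its centre on the table. The bracket lies across the block.
- tray_side: White tray of sherds, 130 x 130 mm, about 50 mm high, fixed, on the other side of the table from the rest; origin under its centre.
- brush: Brush lying on the table, origin near its middle at table height. Leave alone.
- tape: Roll of tape, 80 mm across, 24 mm high, origin under its centre. Leave alone.
- caliper: Steel caliper lying flat, 200 mm long, 8 mm high, origin in the middle of its beam. Leave alone.
- big_sherd: Flat clay sherd, 90 mm across, 8 mm thick, lying on the table below the brackets; origin under its centre. Leave alone.

How it is judged (in metres and radians):
On the way:
1. both claws are through the two top slots with the bracket's rear face against the empty upright (within 2.5 mm) and the catch pushed in, not yet locked (x of bracket_heel in the frame of post above -0.0025 m and y of bracket_heel in the frame of post between -0.004 and 0.004 m and z of bracket_heel in the frame of post between 0.129 and 0.185 m and value of joint catch above 0.0015 m), for 0.1 s.
At the end, for the whole second after the job is handed in: The loose bracket rests, released, in the empty upright's two top slots: rear face within 2.5 mm of the strip, 4 mm of its centre line, 13 mm of nominal home height, level within 0.1 rad, straight within 0.12 rad, and the catch snapped out into its notch (under 1.2 mm in) (x of bracket_heel in the frame of post between -0.0025 and 0.0025 m and y of bracket_heel in the frame of post between -0.004 and 0.004 m and z of bracket_heel in the frame of post between 0.129 and 0.155 m and value of joint catch below 0.0012 m and angle between bracket_grip's own z axis and vertical below 0.1 rad and angle between the x axis of bracket_grip and the x axis of post, either way round below 0.12 rad and linear speed of bracket below 0.02 m/s); the robot touches nothing.
It fails at once if the bracket is forced: more than 60 N, summed over its contacts with the empty upright (contact force between bracket and post above 60 N).
It fails at once if the bracket is knocked against the upright that is already fitted with more than 15 N (contact force between bracket and post_used above 15 N).
It fails at once if the brush, tape, caliper or loose sherd is moved more than 30 mm (distance of any of brush, tape, caliper, big_sherd from where it was at the start of the episode above 0.03 m).
It also fails if it takes over 51 s, if anything falls off the work surface, if the arm or the gripper's body presses on something with over 40 N, if the wrist force passes 120 N, or if a joint passes its speed limit or range.

## Robot

A 7-joint arm with a two-finger parallel gripper is mounted at the origin on the work surface. World frame = base frame: x ahead of the robot, y to its left, z up, the work surface at z = 0. Lengths are in mm, angles in degrees, forces in N, time in s.
With the tool pointing down it reaches from about 400 to 900 mm from the base axis. Payload 5.6 kg.
Tool frame: the origin (TCP) lies midway between the tips of the shut fingers; the grasp point (between the pads) lies 19 mm behind it (manip.pinch_z is the z of the grasp point in the tool frame, in mm); z points along the fingers, y is the line along which they close (so a half turn about z gives the same grasp; the last joint's range is limited). The gripper opens to 92 mm and grips with 3 to 60 N. Pads are 20 mm wide; open, the fingers measure 128 mm over their backs; the gripper's body (75 mm by 189 mm) begins 69 mm behind the grasp point.
Start: joints at [-69.213, 26.786, -0.665, 91.828, 0.344, 61.387, -3.226], TCP at [256.631, 597.202, 214.592] pointing down, gripper open.
Joint ranges: [-144.91, 144.91], [-17.63, 115.5], [-89.93, 88.59], [15.96, 139.68], [-74.01, 254.01], [8.47, 105.57], [-167.45, 167.45]. Speed limits (degrees/s): [147.25, 147.25, 180, 180, 180, 180, 180].

## Interface

Orientations are given as a 3x3 rotation matrix whose columns are the frame's x, y, z axes.
In Python, from rig import status, imaging, manip gives the robot as it stands. The module is installed in compiled form; this text tells all that it offers.
- The arm moves only by the shell command python3 -m handwheel 'ROWS' [OPENING] [FORCE]. ROWS is JSON, a list of rows, each a list of 2 entries, a list of its own where there are three numbers: the shift along the tool's x, y, z in m, then the turn about the tool's z in degrees. In form: [[[x, y, z], roll], ...]. A call has 1 to 12 rows; each row is the pose to reach, as a shift and turn from the pose commanded when the call began, along the tool's axes at that moment; what a row does not reach only later rows make up. A row lasts 1/12 s, in which the tool goes at most 41.7 mm and 7.16 degrees, less where a joint would pass 70% of its speed; a pose out of reach is approached as far as the arm can. A call with a gripper value outside its range is refused whole. OPENING is the closure in counts, from 0 (fully open) to 255 (shut), set as the call begins (- or left out, the last holds). The fingers move at their own pace and stop on an object; FORCE is the grip in N (left out, the last holds). Time passes only in rows, so rows that repeat a pose let the fingers close. It gives the time, the measured TCP pose, the force, the opening and the grip force at its end, in the units of the state.
- status.observe(): the state, without advancing time (a new reading comes with each control period).
- imaging.snapshot(name): name is "scene" or "side" or "wrist"; returns the picture (420x560x3 uint8, blue, green, red); there is no depth.
- imaging.camera_info(name): a dict with "intrinsics" (3x3 intrinsics, pixels), "origin" and "orientation" of the camera in the world. Camera axes: x right, y down, z forward; pixel columns grow to the right and rows downward; lengths in mm; the calibration is good to about 2 mm. A picture is of the moment at which its call begins: read the wrist's pose just before it. camera_info takes no time and is no camera call; for the wrist camera it gives the pose at the moment of the call.
- manip.close_job(): hands the job in; it is judged then, once.
The state is a dict: "time_s": time; "joint_positions": joint angles; "qd": joint speeds; "effort": joint torques, N m; "tool_pos": TCP position; "tcp_rot": TCP orientation; "force": force on the tool from outside, world axes, zero at the start; "torque": the same for the moment, N m; "finger_gap": finger opening in mm; "grasp_force": force on a finger pad.
Only numpy, scipy, OpenCV 4.12 (cv2) and the standard library are available. Lean on these libraries where they do the work, as an engineer would, in place of code of your own. Each camera call takes 0.05 s, during which the arm holds its last target. There are 200 camera calls.

## Working session

There is one attempt and no reset: what is moved stays moved. The work goes in short steps, Python scripts to look and compute and a shell command to move; the robot and the scene stay as the last step left them, time stands still between calls to the robot, and variables do not carry over. Pictures are saved under pics/ and viewed, at most 10 in all, crops included, and the job is handed in when it is done.

```bash
mkdir -p pics
python3 - <<'E'
from rig import status, imaging, manip
import cv2
s=status.observe()
print({k:s[k] for k in ("time_s","tool_pos","tcp_rot","force","finger_gap")},manip.pinch_z)
for n in ("scene","side","wrist"):
    c=imaging.camera_info(n);print(n,c)
    cv2.imwrite(f"pics/{n}0.png",imaging.snapshot(n))
E
```

```text
{'time_s': 0.0, 'tool_pos': array([256.45713218, 596.63217254, 213.63844281]), 'tcp_rot': array([[-9.18752785e-01,  3.94832875e-01, -5.66084449e-04],
       [ 3.94833251e-01,  9.18751220e-01, -1.70290594e-03],
       [-1.52272470e-04, -1.78805854e-03, -9.99998390e-01]]), 'force': array([ 0.72559235, -0.275627  , -0.29158284]), 'finger_gap': 91.74876165442817} -18.700000000000003
scene {'intrinsics': array([[512.48132556,   0.        , 291.0693212 ],
       [  0.        , 512.48132556, 200.61060844],
       [  0.        ,   0.        ,   1.        ]]), 'origin': array([1086.96069919,  549.0417514 , 1059.66305392]), 'orientation': array([[-0.70915616,  0.52283585, -0.47301185],
       [ 0.70488176,  0.54047101, -0.45938305],
       [ 0.01546727, -0.65919174, -0.75181581]])}
side {'intrinsics': array([[381.92326675,   0.        , 279.85473265],
       [  0.        , 381.92326675, 207.89589727],
       [  0.        ,   0.        ,   1.        ]]), 'origin': array([  99.38846253, -556.91940751,  885.9814647 ]), 'orientation': array([[ 0.79078601, -0.44816805,  0.41689673],
       [-0.61208966, -0.57685105,  0.54091508],
       [-0.00193354, -0.68292625, -0.73048477]])}
wrist {'intrinsics': array([[363.26011233,   0.        , 288.83066152],
       [  0.        , 363.26011233, 210.18869748],
       [  0.        ,   0.        ,   1.        ]]), 'origin': array([178.56869459, 630.6009271 , 383.95787085]), 'orientation': array([[ 0.39543155,  0.87644127,  0.27474458],
       [ 0.91849396, -0.37678716, -0.12000117],
       [-0.00165375,  0.29980349, -0.95399955]])}
```

View pics/scene0.png

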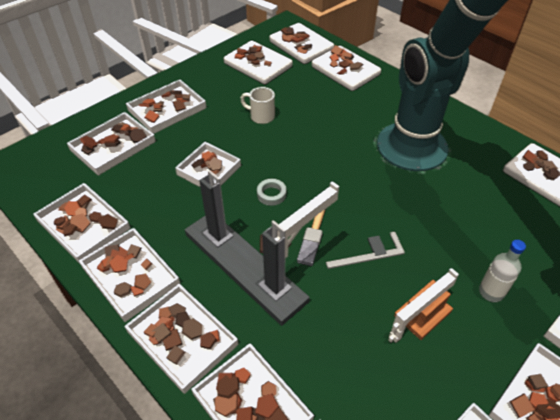

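View pics/side0.png

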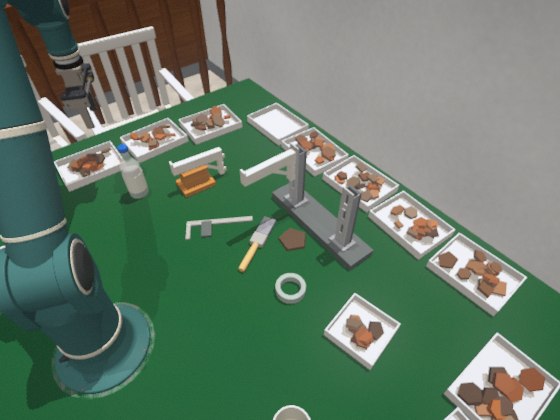

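View pics/wrist0.png

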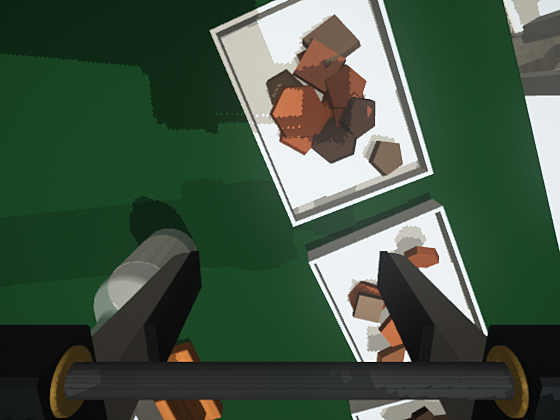

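The scene view shows the empty upright at about (212,205), the fitted one at (275,260), and the loose bracket from lip (455,273) to claws (393,335). In the side view the empty upright is at (348,220) and the bracket at (172..224,160). I'll enlarge all four areas in one composite.

Run:
```python
import cv2,numpy as np
a=cv2.imread('pics/scene0.png');b=cv2.imread('pics/side0.png')
def crop(im,x,y,w,h):
    return cv2.resize(im[y:y+h,x:x+w],(400,300),interpolation=cv2.INTER_CUBIC)
# scale 4: 100x75 ; scale 2.667:150x112.5
top=np.hstack([crop(a,375,265,100,75),crop(b,150,135,100,75)])
bot=np.hstack([crop(a,180,165,160,120),crop(b,240,140,160,120)])
cv2.imwrite('pics/comp.png',np.vstack([top,bot]))
```

```text
(no output)
```

View pics/comp.png

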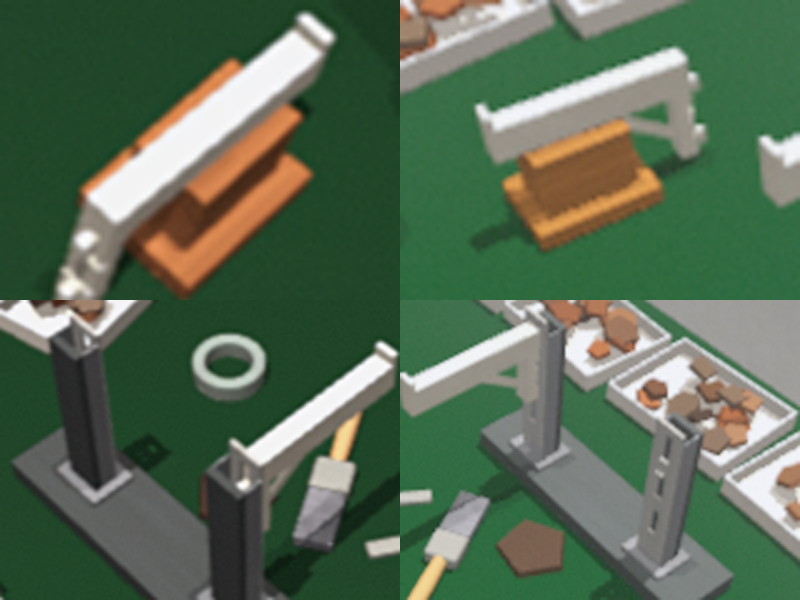

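The crops show the bracket's rear top edge at scene (402,318) and side (222,148), and its lip end at about (454,272) and (172,163). The strip's top edge on the empty upright is at side (348,191). Triangulating next.

```bash
cat > h.py <<'E'
import numpy as np,cv2
from rig import status, imaging, manip
def ray(c,p):
    c=imaging.camera_info(c) if isinstance(c,str) else c
    d=c['orientation']@np.linalg.inv(c['intrinsics'])@[p[0],p[1],1];return c['origin'],d/np.linalg.norm(d)
def atz(c,p,z):
    o,d=ray(c,p);return o+d*(z-o[2])/d[2]
def tri(l):
    A=0;b=0;R=[ray(*q) for q in l]
    for o,d in R:
        M=np.eye(3)-np.outer(d,d);A=A+M;b=b+M@o
    x=np.linalg.solve(A,b);return x,[float(np.linalg.norm(np.cross(x-o,d))) for o,d in R]
def proj(c,X):
    c=imaging.camera_info(c) if isinstance(c,str) else c
    q=(np.atleast_2d(X)-c['origin'])@c['orientation']@c['intrinsics'].T;return q[:,:2]/q[:,2:]
E
python3 - <<'E'
from h import *
S=lambda x,y:('scene',(375+x/4,265+y/4)); D=lambda x,y:('side',(150+(x-400)/4,135+y/4))
P=lambda x,y:('scene',(180+x*.4,165+(y-300)*.4)); Q=lambda x,y:('side',(240+(x-400)*.4,140+(y-300)*.4))
np.set_printoptions(precision=1,suppress=True)
for n,l in dict(rear_top_nearside=[S(88,198),D(686,50)],lip=[S(333,38),D(480,105)],lip2=[S(302,15),D(480,105)],
 used_lip=[P(395,350),Q(400,378)],used_rear_top=[P(235,445),Q(540,322)],empty_top=[P(95,343),Q(672,428)],used_top=[P(248,480),Q(540,318)]).items(): print(n,*tri(l))
print('rear@126',atz(*S(107,211),126),'rear@108',atz(*S(107,211),108))
print('fitted base',atz(*Q(540,450),20),atz(*Q(660,548),20))
E
```

```text
rear_top_nearside [554.9 344.3 113.4] [0.17010809973860966, 0.17010809973869528]
lip [387.4 378.7 120. ] [2.450099534593316, 2.4500995345930816]
lip2 [387.3 362.8 128.2] [3.067778917400959, 3.067778917401087]
used_lip [465.9  86.4 239.3] [1.1871276859907478, 1.18712768599079]
used_rear_top [638.1  67.6 239.3] [1.2465059210479985, 1.2465059210479077]
empty_top [ 642.8 -121.1  221.5] [6.674882965952704, 6.6748829659526905]
used_top [651.2  90.  225. ] [3.2640654895062076, 3.26406548950648]
rear@126 [560.8 358.4 126. ] rear@108 [550.7 354.7 108. ]
fitted base [654.9  80.   20. ] [ 664.  -126.7   20. ]
```

```bash
python3 -m handwheel '[[[0,0,-0.04],7],[[0,0,-0.06],14],[[-0.04,-0.015,-0.06],21],[[-0.08,-0.03,-0.06],28],[[-0.12,-0.043,-0.06],35],[[-0.16,-0.056,-0.06],42],[[-0.2,-0.07,-0.06],49],[[-0.235,-0.082,-0.06],56],[[-0.27,-0.094,-0.06],63],[[-0.305,-0.106,-0.06],70],[[-0.333,-0.116,-0.03],77],[[-0.333,-0.116,0.0],84]]' 0 30
python3 -m handwheel '[[[0,0,0],7],[[0,0,0],14],[[0,0,0],21],[[0,0,0],28],[[0,0,0],35],[[0,0,0],42],[[0,0,0],49],[[0,0,0],56],[[0,0,0],63],[[0,0,0],70],[[0,0,0],77],[[0,0,0],79.5]]'
python3 - <<'E'
from h import *
c=imaging.camera_info('wrist');im=imaging.snapshot('wrist');cv2.imwrite('pics/w1.png',im);s=status.observe()
np.save('w1.npy',c,allow_pickle=True);print(s['time_s'],s['tool_pos'],s['tcp_rot'],s['joint_positions'],c['origin'])
E
```

```text
time_s: 1.15
tool_pos: [523.6, 352.8, 216.2]
tcp_rot: [[0.312, 0.95, 0.007], [0.95, -0.312, 0.0], [0.002, 0.007, -1.0]]
force: [-0.1, -0.8, -0.7]
finger_gap: 91.8
grasp_force: 0.0
time_s: 2.15
tool_pos: [516.5, 359.1, 214.2]
tcp_rot: [[0.992, -0.123, -0.0], [-0.123, -0.992, -0.001], [-0.0, 0.001, -1.0]]
force: [0.6, -0.1, -0.0]
finger_gap: 92.0
grasp_force: 0.0
2.2 [516.46607436 359.15488127 214.15385877] [[ 9.92528371e-01 -1.22013395e-01 -4.05437247e-04]
 [-1.22013681e-01 -9.92528115e-01 -7.75677877e-04]
 [-3.07764775e-04  8.19351191e-04 -9.99999617e-01]] [ -66.52856299   28.25361969   39.50329878   96.97256134  -19.90301748
   62.0369554  -117.90076208] [600.72721497 348.96958315 384.39066624]
```

View pics/w1.png

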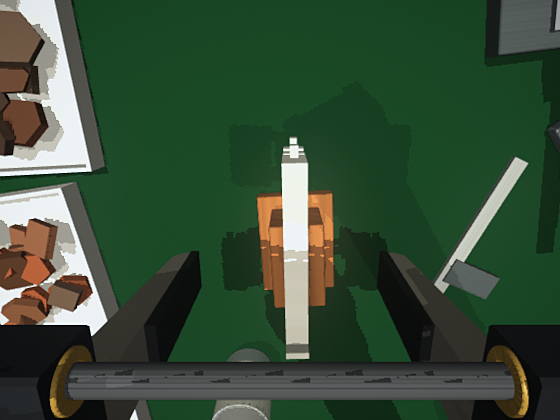

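The wrist view shows the arm from rear edge (283–308,162) to lip (286–309,345), nearly aligned with the tool.

Run:
```python
from h import *
c=np.load('w1.npy',allow_pickle=True).item();im=cv2.imread('pics/w1.png')
for r in (170,200,230,260,290,320,340):
    g=im[r].min(axis=1); print(r,[i for i in range(255,335) if g[i]>130][::200], [i for i in range(255,335) if g[i]>130][-1:],[i for i in range(255,335) if g[i]>130][:1])
print([ (r,int(im[r,297].min())) for r in range(130,175,2)])
for z in (108,112,126):
    for p in ((283,162),(308,162),(297,162),(286,340),(309,340)): print(z,p,atz(c,p,z).round(1))
```

```text
170 [282] [307] [282]
200 [282] [307] [282]
230 [283] [307] [283]
260 [284] [308] [284]
290 [285] [307] [285]
320 [286] [307] [286]
340 [286] [307] [286]
[(130, 27), (132, 27), (134, 27), (136, 30), (138, 59), (140, 63), (142, 64), (144, 84), (146, 255), (148, 244), (150, 242), (152, 247), (154, 245), (156, 252), (158, 139), (160, 118), (162, 137), (164, 244), (166, 237), (168, 237), (170, 236), (172, 234), (174, 234)]
108 (283, 162) [554.1 358.9 108. ]
108 (308, 162) [551.8 340.  108. ]
108 (297, 162) [552.8 348.3 108. ]
108 (286, 340) [394.6 376.9 108. ]
108 (309, 340) [392.  356.4 108. ]
112 (283, 162) [554.8 358.8 112. ]
112 (308, 162) [552.5 340.1 112. ]
112 (297, 162) [553.5 348.3 112. ]
112 (286, 340) [397.5 376.5 112. ]
112 (309, 340) [395.  356.3 112. ]
126 (283, 162) [557.2 358.3 126. ]
126 (308, 162) [554.9 340.5 126. ]
126 (297, 162) [555.9 348.3 126. ]
126 (286, 340) [408. 375. 126.]
126 (309, 340) [405.6 355.9 126. ]
```

```bash
python3 -m handwheel '[[[-0.003,0.006,0.03],-0.8],[[-0.003,0.006,0.06],-0.8],[[-0.003,0.006,0.09],-0.8],[[-0.003,0.006,0.115],-0.8],[[-0.003,0.006,0.13],-0.8],[[-0.003,0.006,0.14],-0.8],[[-0.003,0.006,0.141],-0.8],[[-0.003,0.006,0.141],-0.8]]' 0
python3 -m handwheel '[[[0,0,0],0],[[0,0,0],0],[[0,0,0],0],[[0,0,0],0],[[0,0,0],0],[[0,0,0],0],[[0,0,0],0],[[0,0,0],0],[[0,0,0],0],[[0,0,0],0]]' 255 55
```

```text
time_s: 2.87
tool_pos: [513.5, 353.6, 73.9]
tcp_rot: [[0.995, -0.104, 0.0], [-0.104, -0.995, 0.0], [0.0, -0.0, -1.0]]
force: [0.1, -0.6, -0.1]
finger_gap: 91.7
grasp_force: 0.0
time_s: 3.7
tool_pos: [513.1, 353.5, 73.5]
tcp_rot: [[0.995, -0.104, -0.0], [-0.104, -0.995, -0.0], [-0.0, 0.0, -1.0]]
force: [0.9, -0.7, 0.3]
finger_gap: 27.1
grasp_force: 0.0
```

```bash
python3 -m handwheel '[[[0,0,0],0],[[0,0,0],0],[[0,0,0],0],[[0,0,0],0],[[0,0,-0.005],0],[[0,0,-0.02],0],[[0,0,-0.05],0],[[0,0,-0.085],0],[[0,0,-0.12],0],[[0,0,-0.15],0],[[0,0,-0.175],0],[[0,0,-0.18],0]]' 255 55
python3 -m handwheel '[[[0,0,-0.03],0],[[0,0,-0.06],0],[[0,0,-0.09],0],[[0,0,-0.11],0],[[0,0,-0.125],0],[[0,0,-0.125],0]]'
python3 - <<'E'
from h import *
ims=[imaging.snapshot('scene'),imaging.snapshot('side'),imaging.snapshot('wrist')]
for n,i in zip(('s2','d2','w2'),ims): cv2.imwrite(f'pics/{n}.png',i)
cv2.imwrite('pics/c2.png',np.vstack([np.hstack([cv2.resize(ims[2],(400,300)),cv2.resize(ims[1][120:270,200:400],(400,300),interpolation=cv2.INTER_CUBIC)]),np.hstack([cv2.resize(ims[0][150:300,170:370],(400,300),interpolation=cv2.INTER_CUBIC),cv2.resize(ims[0],(400,300))])]))
E
```

```text
time_s: 4.7
tool_pos: [515.3, 354.1, 259.4]
tcp_rot: [[0.995, -0.104, 0.006], [-0.104, -0.995, 0.006], [0.006, -0.006, -1.0]]
force: [1.0, 0.5, -3.2]
finger_gap: 19.5
grasp_force: 55.0
time_s: 5.2
tool_pos: [514.1, 353.6, 381.3]
tcp_rot: [[0.995, -0.104, 0.003], [-0.104, -0.995, 0.003], [0.003, -0.003, -1.0]]
force: [-0.1, -0.6, -2.6]
finger_gap: 19.6
grasp_force: 55.0
```

View pics/c2.png

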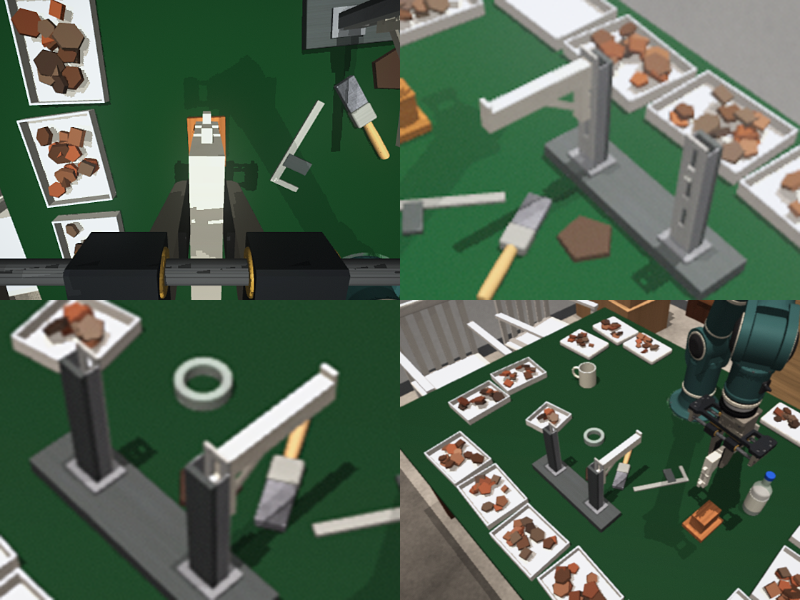

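The bracket is held (19.6 mm gap, 55 N). I'll carry it high above the fitted upright to just ahead of the empty one and look down.

```bash
python3 -m handwheel '[[[0.003,0.02,0],0],[[0.007,0.055,0],0],[[0.012,0.095,0],0],[[0.016,0.135,0],0],[[0.021,0.175,0],-1],[[0.025,0.215,0],-2],[[0.03,0.255,0],-3],[[0.035,0.295,0],-4],[[0.039,0.335,0],-4],[[0.044,0.375,0],-4],[[0.048,0.415,0],-4],[[0.053,0.445,0],-4]]'
python3 -m handwheel '[[[0.002,0.02,0],0],[[0.002,0.027,0],0],[[0.002,0.027,0],0],[[0.002,0.027,0],0],[[0.002,0.027,0],0]]'
python3 - <<'E'
from h import *
s=status.observe();c=imaging.camera_info('wrist');im=imaging.snapshot('wrist');cv2.imwrite('pics/w3.png',im)
np.save('w3.npy',c,allow_pickle=True);print(s['time_s'],s['tool_pos'],s['tcp_rot'],s['joint_positions'],c['origin'])
E
```

```text
time_s: 6.35
tool_pos: [517.8, -98.1, 377.3]
tcp_rot: [[0.999, -0.037, -0.002], [-0.037, -0.999, 0.0], [-0.002, -0.0, -1.0]]
force: [0.3, -0.7, -2.5]
finger_gap: 19.5
grasp_force: 55.0
time_s: 6.77
tool_pos: [520.7, -119.5, 377.8]
tcp_rot: [[1.0, -0.031, -0.001], [-0.031, -1.0, 0.001], [-0.001, -0.001, -1.0]]
force: [0.1, -0.3, -2.8]
finger_gap: 19.8
grasp_force: 55.0
6.7667 [ 520.74978551 -119.47602319  377.84243645] [[ 9.99507673e-01 -3.13493181e-02 -1.27737146e-03]
 [-3.13483317e-02 -9.99508212e-01  7.85049493e-04]
 [-1.30135403e-03 -7.44619528e-04 -9.99998876e-01]] [-39.97168021  10.23992452  57.70838615  98.26286182  -8.9134618
  76.46819695 -72.36228557] [ 605.75896058 -122.1275115   547.92875337]
```

View pics/w3.png

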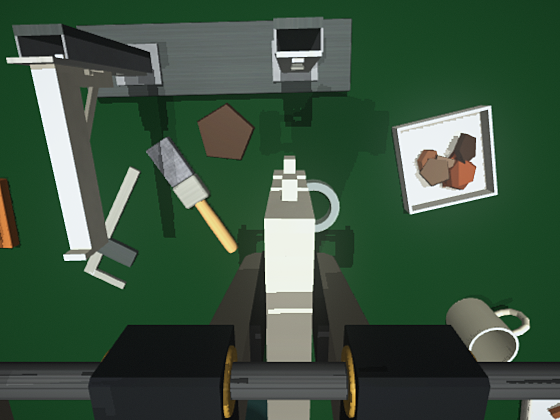

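The view shows the empty upright's top at about (274–324, 20–57), the held bracket at column 290, the rack's base front edge from (98,97) to (350,91), and the fitted bracket on the left. I'll zoom in for exact edges.

Run:
```python
from h import *
im=cv2.imread('pics/w3.png')
a=cv2.resize(im[10:110,245:350],(504,480),interpolation=cv2.INTER_CUBIC)
b=cv2.resize(im[150:230,255:330],(296,480//2+76),interpolation=cv2.INTER_CUBIC)
b=cv2.copyMakeBorder(b,0,480-b.shape[0],0,0,cv2.BORDER_CONSTANT)
cv2.imwrite('pics/c3.png',np.hstack([a,b])[:, :800])
```

```text
(no output)
```

View pics/c3.png

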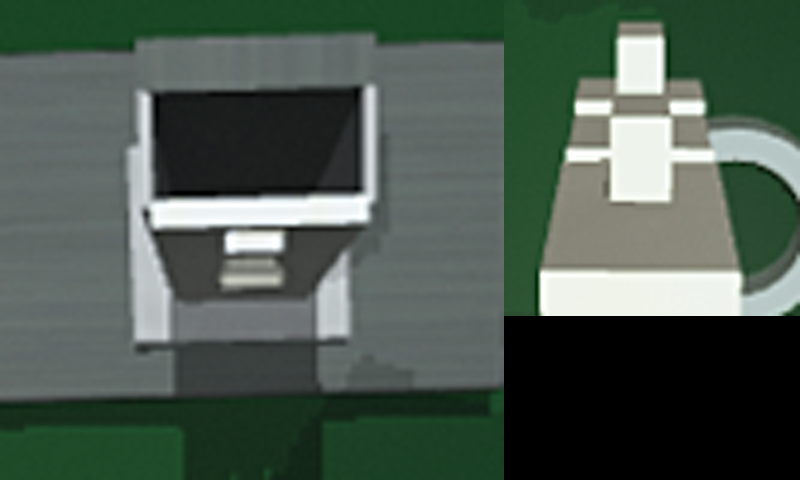

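Run:
```python
from h import *
c=np.load('w3.npy',allow_pickle=True).item();im=cv2.imread('pics/w3.png')
T=np.array([520.75,-119.48,377.84]);R=np.array([[.9995,-.03135,0],[-.03135,-.9995,0],[0,0,-1]])
def tl(p,z): w=atz(c,p,z);return w.round(1),(R.T@(w-T)).round(1)
for z in (225,230,235,240): print(z,[tl(p,z) for p in((276.25,57.5),(321.7,56.2))],np.linalg.norm(atz(c,(276.25,57.5),z)-atz(c,(321.7,56.2),z)))
print('catch',tl((297.9,65),180))
print('brk rear',tl((263.9,217.9),377.84+18.7+16),tl((315.3,217.9),377.84+18.7+16))
g=cv2.cvtColor(im,cv2.COLOR_BGR2GRAY).astype(float)
pts=[]
for u in list(range(190,265,3))+list(range(330,348,3)):
    d=np.diff(g[84:104,u]);v=84.5+int(np.argmin(d));pts.append((u,v))
k=np.polyfit(*np.array(pts).T,1);print(k,pts[::6])
for z in (12,20):
    w=[atz(c,(u,np.polyval(k,u)),z) for u in(170,340)];d=w[0]-w[1];print('base edge',w[0].round(1),w[1].round(1),'yaw',np.degrees(np.arctan2(-d[0],d[1])))
```

```text
225 [(array([ 636.8, -112.7,  225. ]), array([115.8, -10.4, 152.8])), (array([ 636.6, -150.1,  225. ]), array([116.7,  27. , 152.8]))] 37.40149292946515
230 [(array([ 636.3, -112.9,  230. ]), array([115.3, -10.2, 147.8])), (array([ 636.1, -149.7,  230. ]), array([116.2,  26.6, 147.8]))] 36.82239471446596
235 [(array([ 635.8, -113. ,  235. ]), array([114.8, -10.1, 142.8])), (array([ 635.6, -149.3,  235. ]), array([115.8,  26.2, 142.8]))] 36.243296499466794
240 [(array([ 635.3, -113.2,  240. ]), array([114.3,  -9.9, 137.8])), (array([ 635.1, -148.8,  240. ]), array([115.3,  25.7, 137.8]))] 35.6641982844676
catch (array([ 633.9, -131.5,  180. ]), array([113.5,   8.5, 197.8]))
brk rear (array([ 560.6, -110.9,  412.5]), array([ 39.5,  -9.9, -34.7])) (array([ 559.9, -131.1,  412.5]), array([ 39.5,  10.3, -34.7]))
[-2.65837074e-02  9.94364501e+01] [(190, 94.5), (208, 93.5), (226, 93.5), (244, 92.5), (262, 92.5), (345, 90.5)]
base edge [613.4  44.9  12. ] [ 611.7 -194.    12. ] yaw -0.3888506030680526
base edge [613.2  42.4  20. ] [ 611.7 -192.9   20. ] yaw -0.3888506030680683
```

The post yaw comes out near -0.3°, with the strip centre at about y -131 and the face at x 636. I'll go down to a staging point about 40 mm in front of the strip, then compare claw and slot heights in the same images.

```bash
python3 -m handwheel '[[[0.02,0.011,0.03],-1.5],[[0.02,0.011,0.06],-1.5],[[0.02,0.011,0.09],-1.5],[[0.02,0.011,0.12],-1.5],[[0.02,0.011,0.145],-1.5],[[0.02,0.011,0.162],-1.5],[[0.02,0.011,0.17],-1.5],[[0.02,0.011,0.173],-1.5],[[0.02,0.011,0.173],-1.5],[[0.02,0.011,0.173],-1.5]]'
python3 - <<'E'
from h import *
s=status.observe();c=imaging.camera_info('wrist');np.save('w4.npy',c,allow_pickle=True)
for n,f in(('wrist','w4'),('side','d4'),('scene','s4')): cv2.imwrite(f'pics/{f}.png',imaging.snapshot(n))
print(s['time_s'],s['tool_pos'],s['tcp_rot'][:,0],c['origin'])
d=cv2.imread('pics/d4.png');w=cv2.imread('pics/w4.png')
z=np.array([636,-131,16]);q=proj('side',[[636,-131,16],[636,-131,234],s['tool_pos']]);print(q)
a=cv2.resize(d[150:270,270:390],(600,600),interpolation=cv2.INTER_CUBIC)
cv2.imwrite('pics/c4.png',np.hstack([a,cv2.resize(w[:,180:390][0:420],(200,400))[0:600] if 0 else cv2.copyMakeBorder(cv2.resize(w[0:300,240:340],(200,600)),0,0,0,0,0)]))
E
```

```text
time_s: 7.65
tool_pos: [541.2, -133.1, 206.6]
tcp_rot: [[1.0, -0.007, 0.002], [-0.007, -1.0, -0.0], [0.002, 0.0, -1.0]]
force: [1.1, -0.3, -2.8]
finger_gap: 20.1
grasp_force: 55.0
7.65 [ 541.21623534 -133.05284108  206.64561929] [ 0.99997321 -0.00708999  0.00182103] [ 625.71945345 -133.5016678   377.0105296 ]
[[337.80403955 245.73363359]
 [347.54993134 191.0941098 ]
 [318.16827142 216.88661545]]
```

View pics/c4.png

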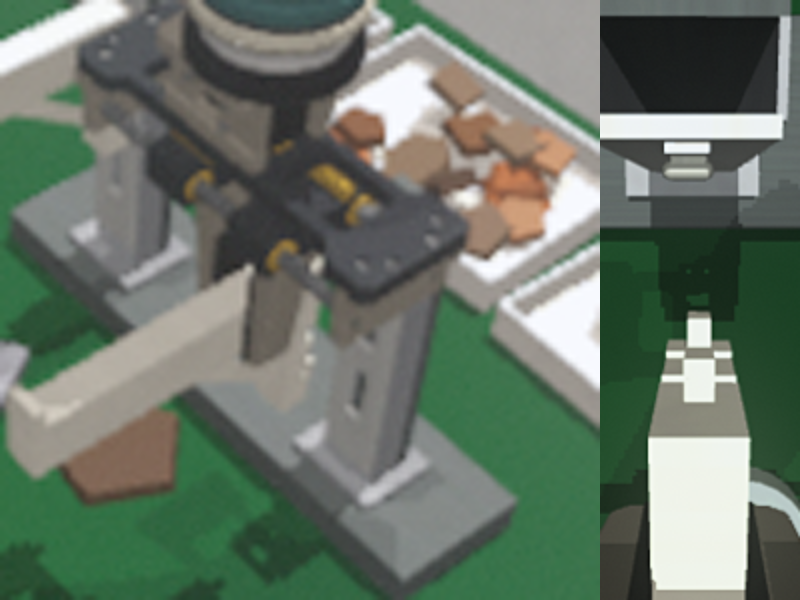

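The wrist crop shows the claw centre at column ~289.5 and the catch at ~284, so I'm a few mm to one side. I'll measure the edges numerically.

Run:
```python
from h import *
s=status.observe();print(s['tool_pos'],s['tcp_rot'][:,0])
im=cv2.imread('pics/w4.png');g=im.min(axis=2)
def run(r,t,a,b,src=g):
    q=[i for i in range(a,b) if src[r,i]>t];return (q[0],q[-1],len(q)) if q else None
for r in (54,57,60,63,66,69,72,74,77,80,83,86,89): print(r,run(r,200,200,370),end=' ')
print()
for r in (160,166,185,190,195): print(r,run(r,200,270,310),end=' ')
for r in (230,260,290): print(r,run(r,200,250,330),end=' ')
print('\ncatch rows',[(r,im[r,284].tolist()) for r in range(54,96,2)])
print('row 62',[(u,int(g[62,u])) for u in range(214,240,1)],[(u,int(g[62,u])) for u in range(320,340)])
g3=cv2.imread('pics/w3.png').min(axis=2)
for r in (48,50,52,54,56): print(r,run(r,200,265,335,g3), [int(x) for x in g3[r,272:280]],[int(x) for x in g3[r,316:326]])
print([int(g3[r,299]) for r in range(44,76)])
```

```text
[ 541.07475615 -133.29501913  206.72168635] [ 0.99996861 -0.00762374  0.00215944]
54 (234, 234, 1) 57 (231, 331, 37) 60 (232, 330, 99) 63 (232, 330, 99) 66 (232, 330, 99) 69 None 72 (272, 294, 23) 74 (272, 294, 23) 77 None 80 (317, 318, 2) 83 (312, 318, 2) 86 (263, 318, 2) 89 (318, 318, 1) 
160 (284, 294, 11) 166 (284, 294, 11) 185 (282, 296, 15) 190 (271, 307, 37) 195 (282, 296, 15) 230 (264, 313, 50) 260 (265, 312, 48) 290 (267, 311, 45) 
catch rows [(54, [31, 31, 28]), (56, [72, 71, 65]), (58, [255, 255, 251]), (60, [245, 242, 237]), (62, [244, 242, 237]), (64, [244, 242, 237]), (66, [245, 243, 238]), (68, [249, 247, 241]), (70, [76, 80, 78]), (72, [247, 248, 246]), (74, [248, 246, 241]), (76, [199, 194, 185]), (78, [124, 132, 128]), (80, [136, 145, 141]), (82, [112, 119, 117]), (84, [170, 181, 175]), (86, [185, 198, 193]), (88, [129, 138, 133]), (90, [94, 93, 88]), (92, [123, 121, 115]), (94, [120, 119, 114])]
row 62 [(214, 101), (215, 101), (216, 101), (217, 100), (218, 102), (219, 101), (220, 101), (221, 101), (222, 101), (223, 99), (224, 101), (225, 100), (226, 101), (227, 100
[... 348 characters left out ...]
7, 96), (338, 94), (339, 94)]
48 (275, 322, 2) [174, 190, 194, 206, 154, 66, 37, 38] [41, 41, 40, 30, 93, 184, 209, 130, 75, 83]
50 (275, 322, 2) [178, 194, 195, 204, 150, 55, 21, 26] [111, 111, 109, 136, 166, 200, 210, 131, 77, 84]
52 (276, 321, 46) [180, 197, 189, 187, 205, 226, 231, 229] [243, 243, 242, 242, 247, 209, 131, 87, 80, 82]
54 (273, 321, 46) [176, 201, 148, 40, 163, 241, 241, 239] [240, 240, 241, 243, 251, 208, 107, 75, 81, 81]
56 (274, 307, 32) [174, 198, 201, 108, 159, 242, 244, 240] [187, 150, 131, 131, 135, 122, 90, 79, 81, 81]
[28, 28, 28, 26, 27, 16, 54, 186, 252, 239, 238, 244, 226, 61, 190, 241, 241, 239, 132, 83, 138, 126, 113, 155, 186, 122, 51, 64, 87, 117, 113, 112]
```

Run:
```python
from h import *
np.set_printoptions(precision=1,suppress=True)
c3=np.load('w3.npy',allow_pickle=True).item();c4=np.load('w4.npy',allow_pickle=True).item()
for a,b in(((276.1,57.2),(231.4,69.5)),((322,56.0),(331.2,69.5)),((299,56.8),(281.3,69.5))): print(tri([(c3,a),(c4,b)]))
for z in (225,230,235): print(z,[atz(c4,p,z) for p in((231.4,69.5),(331.2,69.5))],np.ptp([atz(c4,p,z)[1] for p in((231.4,69.5),(331.2,69.5))]))
# side-view: edges of base near end and strip
d=cv2.imread('pics/d4.png');g=cv2.cvtColor(d,cv2.COLOR_BGR2GRAY)
for z in (10,15,20): print(z,atz('side',(270+515/5,150+500/5),z),atz('side',(270+400/5,150+575/5),z), 'w3',atz(c3,(350.5,91),z),atz(c3,(351,18),z))
```

```text
(array([ 635.7, -113. ,  237.3]), [0.11297613348207931, 0.11297613348206802])
(array([ 635.6, -149.4,  234.8]), [0.21566985505233857, 0.2156698550521822])
(array([ 635.3, -131. ,  240.1]), [0.001533013685852623, 0.0015330136857948419])
225 [array([ 636.5, -111.2,  225. ]), array([ 636.2, -150.3,  225. ])] 39.035965759785
230 [array([ 636.1, -112. ,  230. ]), array([ 635.8, -149.7,  230. ])] 37.75197688539646
235 [array([ 635.8, -112.7,  235. ]), array([ 635.5, -149.2,  235. ])] 36.46798801100795
10 [ 708.2 -200.5   10. ] [ 620.1 -197.    10. ] w3 [ 610.5 -209.    10. ] [ 702.9 -208.    10. ]
15 [ 704.7 -202.5   15. ] [ 617.1 -199.    15. ] w3 [ 610.4 -208.2   15. ] [ 702.  -207.2   15. ]
20 [ 701.3 -204.6   20. ] [ 614.1 -201.1   20. ] w3 [ 610.4 -207.4   20. ] [ 701.1 -206.4   20. ]
```

```bash
python3 -m handwheel '[[[0,-0.0015,0.001],-0.2],[[0,-0.003,0.0015],-0.2],[[0.01,-0.003,0.0015],-0.2],[[0.02,-0.003,0.0015],-0.2],[[0.03,-0.003,0.0015],-0.2],[[0.036,-0.003,0.0015],-0.2],[[0.036,-0.003,0.0015],-0.2],[[0.036,-0.003,0.0015],-0.2],[[0.036,-0.003,0.0015],-0.2]]'
python3 - <<'E'
from h import *
s=status.observe();print(s['tool_pos'],s['tcp_rot'][:,0],s['force'])
np.save('w5.npy',imaging.camera_info('wrist'),allow_pickle=True)
im=imaging.snapshot('wrist');cv2.imwrite('pics/w5.png',im);cv2.imwrite('pics/d5.png',imaging.snapshot('side'));g=im.min(axis=2)
for r in range(84,216,4):
    q=[i for i in range(200,370) if g[r,i]>200];print((r,q[0],q[-1],len(q)) if q else r,end=' ')
E
```

```text
time_s: 8.55
tool_pos: [575.9, -130.9, 203.8]
tcp_rot: [[1.0, -0.005, -0.001], [-0.005, -1.0, -0.0], [-0.001, 0.0, -1.0]]
force: [0.5, -0.1, -2.9]
finger_gap: 19.5
grasp_force: 55.0
[ 575.93161909 -130.8877729   203.82457381] [ 9.99987086e-01 -5.00605440e-03 -8.75427572e-04] [ 0.47220063 -0.07237247 -2.89804908]
84 88 92 96 100 104 (108, 239, 338, 4) (112, 239, 338, 4) (116, 239, 242, 3) (120, 241, 242, 2) (124, 242, 242, 1) (128, 242, 242, 1) (132, 242, 242, 1) 136 (140, 243, 243, 1) (144, 243, 298, 22) (148, 243, 282, 5) 152 (156, 242, 334, 93) (160, 242, 334, 93) (164, 242, 334, 93) (168, 284, 294, 11) 172 176 (180, 282, 296, 15) (184, 282, 296, 15) (188, 271, 307, 37) (192, 282, 296, 15) (196, 282, 296, 15) (200, 282, 296, 15) 204 208 212
```

Strip centre 288.5 against claw centre 289.2 is within 0.3 mm. I'll advance slowly.

```bash
python3 -m handwheel '[[[0.004,0,-0.001],0],[[0.008,0,-0.001],0],[[0.01,0,-0.001],0],[[0.011,0,-0.001],0],[[0.012,0,-0.001],0],[[0.013,0,-0.001],0],[[0.013,0,-0.001],0],[[0.013,0,-0.001],0]]'
```

```text
time_s: 9.32
tool_pos: [589.3, -130.6, 205.0]
tcp_rot: [[1.0, -0.004, -0.0], [-0.004, -1.0, -0.0], [-0.0, 0.0, -1.0]]
force: [-0.3, -0.3, -1.8]
finger_gap: 19.9
grasp_force: 55.0
```

```bash
python3 -m handwheel '[[[0.001,0,0],0],[[0.002,0,0],0],[[0.003,0,0],0],[[0.004,0,0],0],[[0.005,0,0],0],[[0.005,0,0],0],[[0.005,0,0],0]]'
```

```text
time_s: 9.9
tool_pos: [593.9, -130.7, 205.0]
tcp_rot: [[1.0, -0.005, -0.001], [-0.005, -1.0, 0.0], [-0.001, -0.0, -1.0]]
force: [-2.1, 0.1, -1.6]
finger_gap: 20.0
grasp_force: 55.0
```

```bash
python3 -m handwheel '[[[0.0005,0,0],0],[[0.001,0,0],0],[[0.0015,0,0],0],[[0.0015,0,0],0],[[0.0015,0,0],0]]'; python3 -m handwheel '[[[0.0005,0,0],0],[[0.001,0,0],0],[[0.0015,0,0],0],[[0.0015,0,0],0],[[0.0015,0,0],0]]'
```

```text
time_s: 10.32
tool_pos: [595.6, -130.7, 205.0]
tcp_rot: [[1.0, -0.004, -0.001], [-0.004, -1.0, 0.0], [-0.001, -0.0, -1.0]]
force: [-3.7, 1.1, -0.8]
finger_gap: 19.4
grasp_force: 55.0
time_s: 10.73
tool_pos: [596.8, -130.6, 205.0]
tcp_rot: [[1.0, -0.005, -0.001], [-0.005, -1.0, 0.0], [-0.001, -0.0, -1.0]]
force: [-5.6, 1.5, 0.5]
finger_gap: 19.6
grasp_force: 55.0
```

```bash
python3 -m handwheel '[[[0.0005,0,0],0],[[0.001,0,0],0],[[0.001,0,0],0],[[0.001,0,0],0]]'; python3 -m handwheel '[[[0.0005,0,0],0],[[0.001,0,0],0],[[0.001,0,0],0],[[0.001,0,0],0]]'; python3 -c "
from h import *
print(status.observe()['torque'])"
```

```text
time_s: 11.07
tool_pos: [596.8, -130.7, 205.0]
tcp_rot: [[1.0, -0.005, -0.003], [-0.005, -1.0, 0.001], [-0.003, -0.001, -1.0]]
force: [-9.0, 0.9, 2.8]
finger_gap: 19.6
grasp_force: 55.0
time_s: 11.4
tool_pos: [596.8, -130.7, 205.0]
tcp_rot: [[1.0, -0.005, -0.005], [-0.005, -1.0, 0.002], [-0.005, -0.002, -1.0]]
force: [-12.1, 1.0, 4.9]
finger_gap: 19.7
grasp_force: 55.0
[0.35389303 2.57040392 0.05556252]
```

The face is against the strip (x stopped at 596.8 with the force rising). I'll ease off slightly and go down by feel.

```bash
python3 -m handwheel '[[[-0.001,0,0],0],[[-0.001,0,0.001],0],[[-0.001,0,0.002],0],[[-0.001,0,0.003],0],[[-0.001,0,0.004],0],[[-0.001,0,0.004],0]]'; python3 -m handwheel '[[[0,0,0.001],0],[[0,0,0.002],0],[[0,0,0.003],0],[[0,0,0.003],0]]'
```

```text
time_s: 11.9
tool_pos: [596.8, -131.0, 200.9]
tcp_rot: [[1.0, -0.005, -0.003], [-0.005, -1.0, 0.001], [-0.003, -0.001, -1.0]]
force: [-8.3, -0.2, 1.5]
finger_gap: 19.8
grasp_force: 55.0
time_s: 12.23
tool_pos: [596.8, -131.2, 197.9]
tcp_rot: [[1.0, -0.005, -0.003], [-0.005, -1.0, 0.0], [-0.003, -0.0, -1.0]]
force: [-8.0, -0.0, 1.4]
finger_gap: 19.6
grasp_force: 55.0
```

```bash
for i in 1 2; do :; done; python3 -m handwheel '[[[0,0,0.001],0],[[0,0,0.0015],0],[[0,0,0.0015],0]]' | grep -E 'pos|force:'; python3 -m handwheel '[[[0,0,0.001],0],[[0,0,0.0015],0],[[0,0,0.0015],0]]' | grep -E 'pos|force:'
```

```text
tool_pos: [596.8, -131.2, 196.8]
force: [-9.7, 0.1, 4.7]
grasp_force: 55.0
tool_pos: [596.8, -131.3, 195.6]
force: [-9.8, 0.7, 4.7]
grasp_force: 55.0
```

```bash
python3 -m handwheel '[[[0,0,0.001],0],[[0,0,0.0015],0],[[0,0,0.0015],0]]' | grep -E 'pos|force:'; python3 -m handwheel '[[[0,0,0.001],0],[[0,0,0.0015],0],[[0,0,0.0015],0]]' | grep -E 'pos|force:'
```

```text
tool_pos: [596.8, -131.4, 194.2]
force: [-11.6, 0.9, 6.7]
grasp_force: 55.0
tool_pos: [596.8, -131.4, 192.6]
force: [-10.6, 0.1, 5.9]
grasp_force: 55.0
```

```bash
python3 -m handwheel '[[[0,0,0.001],0],[[0,0,0.0015],0],[[0,0,0.0015],0]]' | grep -E 'pos|force:'; python3 -m handwheel '[[[0,0,0.001],0],[[0,0,0.0015],0],[[0,0,0.0015],0]]' | grep -E 'pos|force:'
```

```text
tool_pos: [596.8, -131.4, 190.5]
force: [-8.1, -0.7, 1.9]
grasp_force: 55.0
tool_pos: [596.7, -131.0, 188.0]
force: [-4.5, -0.2, -5.8]
grasp_force: 55.0
```

```bash
python3 -m handwheel '[[[0,0,0.0005],0],[[0,0,0.001],0],[[0,0,0.001],0]]' | grep -E 'pos|force:'
```

```text
tool_pos: [596.8, -131.0, 187.7]
force: [-7.6, -0.1, 0.8]
grasp_force: 55.0
```

```bash
python3 -m handwheel '[[[0,0,0.0005],0],[[0,0,0.001],0],[[0,0,0.001],0]]' | grep -E 'pos|force:'
```

```text
tool_pos: [596.8, -131.1, 187.0]
force: [-9.6, 1.2, 2.7]
grasp_force: 55.0
```

```bash
python3 -m handwheel '[[[0,0,0.0005],0],[[0,0,0.001],0],[[0,0,0.001],0]]' | grep -E 'pos|force:'; python3 -m handwheel '[[[0,0,0.0005],0],[[0,0,0.001],0],[[0,0,0.001],0]]' | grep -E 'pos|force:'
```

```text
tool_pos: [596.8, -131.2, 186.8]
force: [-10.7, 2.1, 7.3]
grasp_force: 55.0
tool_pos: [596.9, -131.1, 186.7]
force: [-12.8, 2.3, 13.6]
grasp_force: 55.0
```

```bash
python3 -m handwheel '[[[0,0,0.0005],0],[[0,0,0.001],0],[[0,0,0.001],0]]' | grep -E 'pos|force:'; python3 -m handwheel '[[[0,0,0.0005],0],[[0,0,0.001],0],[[0,0,0.001],0]]' | grep -E 'pos|force:'
```

```text
tool_pos: [596.9, -131.2, 186.6]
force: [-15.3, 4.0, 20.2]
grasp_force: 55.0
tool_pos: [596.9, -131.2, 186.5]
force: [-18.2, 3.4, 25.4]
grasp_force: 55.0
```

It has met a hard stop at z 186.6, 18.4 mm below entry, after a snap at about 189. I'll relieve the press and give a light upward tug to confirm the lock.

```bash
python3 -m handwheel '[[[-0.001,0,-0.002],0],[[-0.0015,0,-0.0035],0],[[-0.0015,0,-0.0035],0],[[-0.0015,0,-0.0035],0]]' | grep -E 'pos|force:'; python3 -m handwheel '[[[0,0,-0.001],0],[[0,0,-0.002],0],[[0,0,-0.002],0],[[0,0,-0.002],0]]' | grep -E 'pos|force:'
```

```text
tool_pos: [596.8, -130.9, 186.8]
force: [-5.6, -0.1, 1.8]
grasp_force: 55.0
tool_pos: [596.7, -130.6, 187.9]
force: [-2.3, -1.5, -6.8]
grasp_force: 55.0
```

```bash
python3 -m handwheel '[[[0,0,-0.001],0],[[0,0,-0.001],0],[[0,0,-0.001],0]]' | grep -E 'pos|force:'; python3 -m handwheel '[[[0,0,0.002],0],[[0,0,0.003],0],[[0,0,0.003],0],[[0,0,0.003],0]]' | grep -E 'pos|force:'
```

```text
tool_pos: [596.6, -130.5, 188.3]
force: [2.5, -2.9, -18.0]
grasp_force: 54.9
tool_pos: [596.8, -130.7, 187.5]
force: [-5.4, -0.5, -0.1]
grasp_force: 55.0
```

The tug meets 18 N with no further movement, so it is locked. Seating it, releasing and withdrawing upward.

```bash
python3 -m handwheel '[[[0,0,0.001],0],[[0,0,0.0015],0],[[0,0,0.0015],0]]' | grep -E 'pos|force:'; python3 -m handwheel '[[[0,0,0],0],[[0,0,0],0],[[0,0,0],0],[[0,0,0],0],[[0,0,0],0],[[0,0,0],0],[[0,0,0],0],[[0,0,0],0]]' 0; python3 -m handwheel '[[[0,0,-0.01],0],[[0,0,-0.03],0],[[0,0,-0.06],0],[[0,0,-0.09],0],[[0,0,-0.12],0],[[0,0,-0.15],0],[[0,0,-0.16],0],[[0,0,-0.16],0],[[0,0,-0.16],0]]'
python3 - <<'E'
from h import *
w=imaging.snapshot('wrist');d=imaging.snapshot('side')
cv2.imwrite('pics/c9.png',np.hstack([cv2.resize(w,(400,300)),cv2.resize(d[140:260,240:400],(400,300),interpolation=cv2.INTER_CUBIC)]))
E
```

```text
tool_pos: [596.8, -130.7, 186.7]
force: [-7.8, 1.8, 4.9]
grasp_force: 55.0
time_s: 17.4
tool_pos: [596.9, -130.7, 185.1]
tcp_rot: [[1.0, -0.004, 0.0], [-0.004, -1.0, -0.0], [0.0, 0.0, -1.0]]
force: [0.5, -0.2, 0.6]
finger_gap: 71.1
grasp_force: 0.0
time_s: 18.15
tool_pos: [596.7, -130.5, 344.9]
tcp_rot: [[1.0, -0.004, 0.0], [-0.004, -1.0, 0.001], [0.0, -0.001, -1.0]]
force: [-0.4, -0.4, 0.0]
finger_gap: 92.1
grasp_force: 0.0
```

View pics/c9.png

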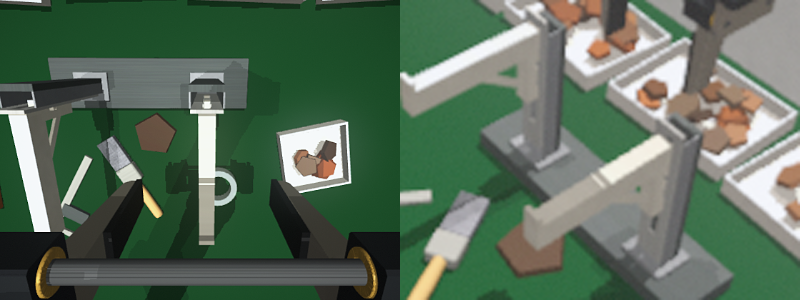

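The bracket sits level and straight on the empty upright, like the fitted one. The gripper is clear and the loose things have not moved.

```bash
python3 -c "
from rig import manip
print(manip.close_job())"
```

```text
the job is handed in; nothing more can be done
None
```

The loose bracket is hooked into the empty upright's top two slots, locked (it held against an 18 N upward tug) and released; the job was handed in at about 18 s, with no verdict returned.

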